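Mount a rover wheel in the test stand

ROBOT

A 6-joint arm with a two-finger parallel gripper is mounted at the origin on the work surface. World frame = base frame: x ahead of the robot, y to its left, z up, the work surface at z = 0. Lengths are in m, angles in rad, forces in N, time in s.
With the tool pointing down it reaches from about 0.325 to 0.775 m from the base axis. Payload 5.5 kg.
Tool frame: the origin (TCP) lies midway between the tips of the shut fingers; the grasp point (between the pads) lies 19 mm behind it; z points along the fingers, y is the direction in which the jaws open and shut (so a half turn about z gives the same grasp; the last joint's range is limited). The gripper opens to 85 mm and grips with 20 to 120 N. Pads are 22 mm wide; open, the fingers measure 114 mm over their backs; the gripper's body (76 mm by 85 mm) begins 54 mm behind the grasp point. The pads swing forward as they close: fully open they stand 13 mm farther back than shut.
Start: joints at [1.27, 0.091, 1.231, -0, 1.82, -0.057], TCP at [0.145, 0.582, 0.231] pointing down, gripper open.
Joint ranges: [-2.87, 2.87], [-0.86, 2.18], [0.17, 2.46], [-1.51, 4.65], [0.06, 2.69], [-2.65, 2.65]. Speed limits (rad/s): [2.57, 2.57, 3.01, 3.14, 3.14, 3.14].

INTERFACE

Orientations are given as a unit quaternion [x, y, z, w].
In Python, from bench import ctrl, cams, order gives the robot as it stands. The module is installed in compiled form; this text tells all that it offers.
- The arm moves only by the tool send_rows, never from a script. Its argument "targets" is a list of rows, each an object with "travel": the shift along the tool's x, y, z in units of 40 mm (1.0 is 40 mm), a list of three; "rotation": the turn, a rotation vector about the tool's x, y, z in units of 5 degrees (1.0 is 5 degrees), a list of three; "fingers": the opening, from 0 (shut) to 1 (fully open). A call has 1 to 5 rows; each row shifts and turns the commanded pose from where the row before left it, along the tool's axes as they then stand; what a row does not reach is not made up. A row lasts 1/10 s, in which the tool goes at most 50 mm and 8.59 degrees, less where a joint would pass 70% of its speed; a pose out of reach is approached as far as the arm can. A call is refused whole if a number of a shift passes 1 or a number of a turn 1, either way. A call with a gripper value outside its range is refused whole. The fingers move at their own pace and stop on an object; "force" is the grip in N (left out, the last holds). Time passes only in rows, so rows that do not move let the fingers close. It gives the time, the measured TCP pose, the force and the opening at its end, in the units of the state.
- ctrl.get_state(): the state, without advancing time (a new reading comes with each control period).
- cams.read_camera(name): name is "scene" or "side" or "wrist"; returns (picture, depth): 400x640x3 uint8, red, green, blue; 400x640 float32, m along the optical axis (not along the pixel's ray), 0 where there is no reading.
- cams.camera_info(name): a dict with "mtx" (3x3 intrinsics, pixels), "origin" and "rotation" of the camera in the world; the wrist camera has in their place "mount" (4x4, takes a point from camera to tool coordinates, whose origin is the TCP and whose axes are the flange's). Camera axes: x right, y up, looking along -z (the intrinsics and any distortion apply to the point x, -y, -z); pixel columns grow to the right and rows downward; lengths in m; the calibration is good to about 2 mm. A picture is of the moment at which its call begins: read the wrist's pose just before it. camera_info takes no time and is no camera call.
- order.job_done(): hands the job in, once; it reports no verdict.
The state is a dict: "clock": time; "qpos": joint angles; "joint_velocities": joint speeds; "joint_efforts": joint torques, N m; "ee_pos": TCP position; "tool_rot": TCP orientation; "wrist_force": force on the tool from outside, world axes, zero at the start; "moment": the same for the moment, N m; "finger_gap": finger opening in m.
Only numpy, scipy, OpenCV 4.12 (cv2) and the standard library are available. Lean on these libraries where they do the work, as an engineer would, in place of code of your own. Each camera call takes 0.05 s, during which the arm holds its last target.

TASK

Take the wheel with its axle out of the wooden rest and lower it gently (do not drop it) into the test stand, one axle end in each open slot, until both ends sit fully home. Then swing the stand's keeper all the way down over the axle by its ball knob and let go. Leave the other things on the bench where they are.

Things in the scene. Friction and masses are not known exactly. Their poses are not given: they have to be found in the camera images.
- wheel: wheel unit, about 0.35 kg: black tyre 90 mm across, 34 mm wide (flat sides; grip across this width from above), steel axle 10 mm thick, 180 mm long, with a collar each side (20 mm across, 6 thick, centred 57 mm from the wheel's middle). Same both ways round. Starts standing in the wooden rest, axle level, centre 51 mm above the bench. Origin: wheel's centre; y along the axle; may be rolled about y.
- axle_end_a (a point): centre of the axle's end face on the wheel's +y side, 90 mm from the wheel's centre
- axle_end_b (a point): centre of the axle's end face on the wheel's -y side, 90 mm from the wheel's centre
- rest: wooden wheel rest fixed to the bench, 110 x 60 mm, 6 mm base with two bars (18 mm high) between which the tyre stands; origin: centre of its underside; the wheel starts with its centre over it, axle along its y
- stand: test stand fixed to the bench, yaw within 0.3 rad: base 190 (x) x 200 (y) x 8 mm, two upright plates 8 mm thick, 48 wide, 100 high, centred at y = +69 and -69 mm (130 mm clear between), each with an open-topped slot at x = 0. Seated axle: centre line 70 mm up, collars between the plates (5 mm play each way). Origin: midway between the slots, at bench height; x towards the keeper's hinge, z up.
- slot_left (a point): middle of the slot bottom in the upright at the stand's +y side, 65 mm above the bench; the slot is 15 mm wide, flat-bottomed, its mouth flaring (30 degrees from vertical) to 36 mm over the top 18 mm
- slot_right (a point): the same in the upright at the stand's -y side
- keeper (a joint): keeper angle, rad: 0 shut, level over both axle ends; 1.57 upright; 2.0 leaning back, its stop. Hinge line along the stand's y at x = +60 mm, 81.5 mm up. Two steel arms (8 mm wide, 10 high) at y = +80 and -80 mm, joined by the hinge tube, move together; shut they point to the stand's -x. Starts open (1.6 to 1.95) and stays where left; 1 to 3 N at the knob moves it.
- keeper_knob (a point): centre of the black ball knob, 20 mm across, on the end of the keeper's arm at the stand's +y side, 105 mm from the hinge line: at angle q it lies at x = 60 - 105 cos q, y = 80, z = 81.5 + 105 sin q mm in the stand's frame. It can be pinched along the stand's y from above all through the swing, or pushed. Open, its top is 197 mm up: carry the wheel over it.
- spare_tyre: bare black rubber tyre without rim or axle, 90 mm across, 34 mm high, lying flat; not needed; origin: centre of its underside
- screwdriver: screwdriver, 170 mm, lying on the bench; not needed
- wrench: open wrench, 160 mm, lying on the bench; not needed
- oil: small white bottle with black cap, 40 mm across, 100 mm tall, standing; not needed
- caliper: caliper, 190 mm long, 12 mm high, lying flat; not needed
- meter: grey hand multimeter, 150 x 78 x 44 mm, lying flat; not needed
- nut_tray: black open two-compartment tray, 100 x 140 x 35 mm; not needed
Not all that is in view belongs to the job. Several things have the shape of the wheel; the one meant has the colours described above.

How it is judged:
By the outcome, as a careful person would: the job done as asked, in the order asked, and still so for the second after the job is handed in, with the robot touching nothing.
It also fails if it takes over 58 s, if anything falls off the work surface, if the arm or the gripper's body presses on something with over 40 N, if the wrist force passes 120 N, or if a joint passes its speed limit or range.

## Working session

There is one attempt and no reset: what is moved stays moved. The work goes in short steps, Python scripts to look and compute and a tool call to move; the robot and the scene stay as the last step left them, time stands still between calls to the robot, and variables do not carry over. Pictures are saved under pics/ and viewed, and the job is handed in when it is done.

Besides the shell and the picture viewer there is one more tool, called after "Request:" in YAML: its name, and indented under it one key for each argument. send_rows: Moves the arm, as the interface text tells. Its arguments: {"type":"object","properties":{"targets":{"type":"array"},"force":{"type":"number"}},"required":["targets"]}

```bash
mkdir -p pics; python3 - <<'E'
from bench import ctrl,cams
import cv2,numpy as np
s=ctrl.get_state();print(s)
for n in ("scene","side","wrist"):
    p,d=cams.read_camera(n);cv2.imwrite(f"pics/{n}0.png",p[:,:,::-1]);np.save(f"pics/{n}0.npy",d)
    print(n,cams.camera_info(n))
E
```

```text
{'clock': 0.0, 'qpos': array([ 1.27029677e+00,  9.19079329e-02,  1.23192137e+00, -8.01360745e-06,
        1.81979988e+00, -5.66989533e-02]), 'joint_velocities': array([ 9.00084930e-04, -3.84389546e-05, -3.93622464e-05,  2.47011761e-03,
        5.18567475e-04,  2.81910440e-04]), 'joint_efforts': array([-1.35601818e-03, -4.58729196e+01, -4.18016911e+01, -2.43505665e-04,
        1.16954162e-02,  1.44349876e-06]), 'ee_pos': array([0.14475327, 0.5819782 , 0.23010145]), 'tool_rot': array([ 1.21599541e-01,  9.92578720e-01, -1.00276033e-03, -1.77074059e-04]), 'wrist_force': array([ 0.13354711, -0.31072064, -0.24096071]), 'moment': array([ 0.02428265,  0.01718629, -0.0117514 ]), 'finger_gap': 0.08519680128232446}
scene {'mtx': array([[437.24314875,   0.        , 319.95673894],
       [  0.        , 437.24314875, 201.70602233],
       [  0.        ,   0.        ,   1.        ]]), 'origin': array([1.06532471, 0.43068005, 1.13015177]), 'rotation': array([0.12260405, 0.25632672, 0.85907129, 0.42574802])}
side {'mtx': array([[376.15869105,   0.        , 326.20904123],
       [  0.        , 376.15869105, 197.37898845],
       [  0.        ,   0.        ,   1.        ]]), 'origin': array([-0.0387274 , -0.92543638,  0.69369333]), 'rotation': array([ 0.49151705, -0.13991636, -0.24799653,  0.8230019 ])}
wrist {'mtx': array([[335.37292906,   0.        , 318.08218994],
       [  0.        , 335.37292906, 198.28046718],
       [  0.        ,   0.        ,   1.        ]]), 'mount': array([[-3.00666781e-04,  9.66454652e-01,  2.56837137e-01,
         6.57893598e-02],
       [ 9.99999955e-01,  2.94438434e-04,  6.27065597e-05,
         5.67839265e-04],
       [-1.50196782e-05,  2.56837144e-01, -9.66454697e-01,
        -1.43385762e-01],
       [ 0.00000000e+00,  0.00000000e+00,  0.00000000e+00,
         1.00000000e+00]])}
```

View pics/scene0.png

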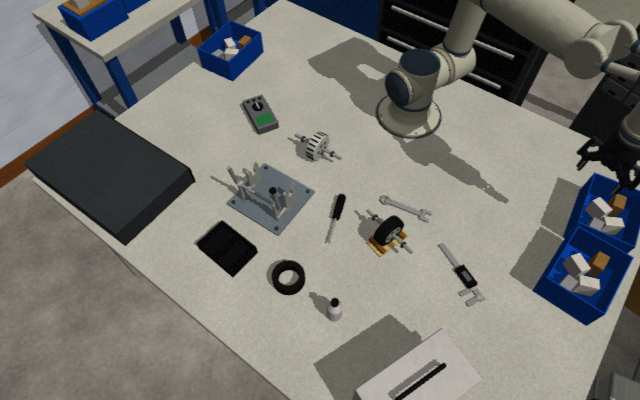

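View pics/side0.png

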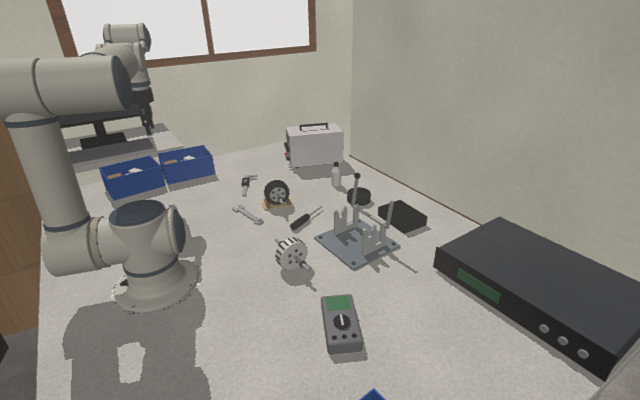

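View pics/wrist0.png

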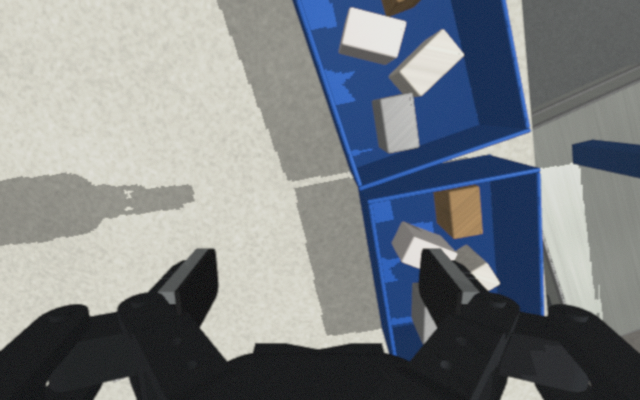

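Candidates in the scene picture are the black wheel in the wooden rest at (389,231), a white/grey-tyred wheel unit at (318,147) and the bare tyre at (288,277). I choose the one at (389,231), and check it in a close crop.

```bash
cat > h.py <<'E'
import numpy as np,cv2
from scipy.spatial.transform import Rotation as R
from bench import ctrl,cams
def cam(n,state=None):
    i=cams.camera_info(n);K=i["mtx"]
    if n=="wrist":
        s=state or ctrl.get_state();Rt=R.from_quat(s["tool_rot"]).as_matrix();M=i["mount"]
        return K,Rt@M[:3,:3],Rt@M[:3,3]+s["ee_pos"]
    return K,R.from_quat(i["rotation"]).as_matrix(),np.array(i["origin"])
def ray(c,u,v):
    K,Rm,o=c;return o,Rm@np.array([(u-K[0,2])/K[0,0],-(v-K[1,2])/K[1,1],-1.])
def atz(c,u,v,z):
    o,d=ray(c,u,v);return o+d*(z-o[2])/d[2]
def proj(c,P):
    K,Rm,o=c;p=(np.atleast_2d(P)-o)@Rm;return np.c_[K[0,2]+K[0,0]*p[:,0]/-p[:,2],K[1,2]-K[1,1]*p[:,1]/-p[:,2]]
def cloud(c,d):
    K,Rm,o=c;v,u=np.mgrid[:d.shape[0],:d.shape[1]]
    return o+(np.stack([(u-K[0,2])/K[0,0],-(v-K[1,2])/K[1,1],-np.ones_like(d)],-1)*d[...,None])@Rm.T
def crop(n,img,x0,y0,x1,y1,f):
    cv2.imwrite(n,cv2.resize(img[y0:y1,x0:x1],None,fx=f,fy=f,interpolation=cv2.INTER_CUBIC))
E
python3 - <<'E'
from h import *
a=cv2.imread("pics/scene0.png")
crop("pics/c1.png",a,340,180,440,280,6)
crop("pics/c2.png",a,215,150,325,240,7)
c=cam("scene");d=np.load("pics/scene0.npy");P=cloud(c,d)
for u,v in[(389,231),(330,230),(270,225),(350,300),(272,191),(235,169)]: print(u,v,P[v,u].round(4))
cs=cam("side");
print(atz(c,389,231,.06), atz(c,271,196,.0))
E
```

```text
389 231 [0.4948 0.2207 0.0888]
330 230 [0.549  0.0624 0.001 ]
270 225 [ 0.6462 -0.0867  0.0085]
350 300 [6.889e-01 2.337e-01 3.000e-04]
272 191 [ 0.6344 -0.0649  0.1921]
235 169 [ 0.5535 -0.3184  0.0009]
[0.47905897 0.21490923 0.06      ] [ 0.5623728  -0.15653438  0.        ]
```

View pics/c1.png

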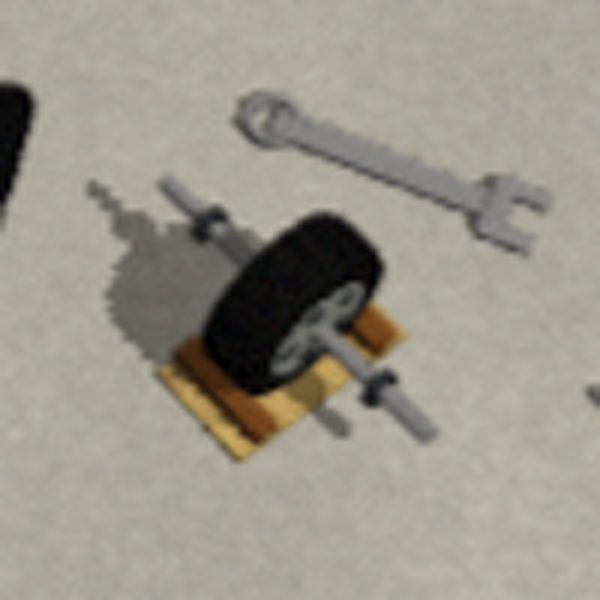

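View pics/c2.png

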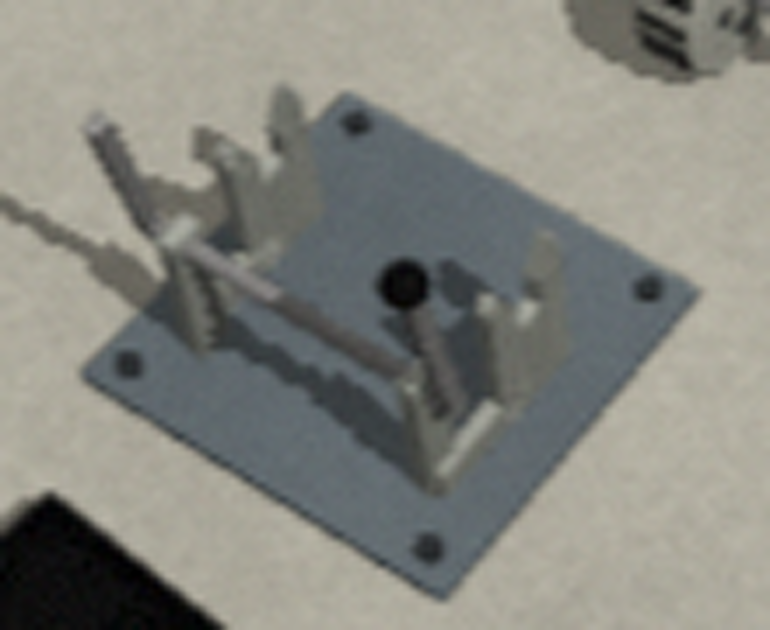

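The crop confirms a black tyre, steel axle and collars in the wooden rest, with the axle ends at crop (166,183) and (431,433). On the stand the hinge is on the lower-left side and the knob at crop (404,285).

```bash
python3 - <<'E'
from h import *
c=cam("scene")
A=atz(c,340+166/6-.4,180+183/6-.4,.053);B=atz(c,340+431/6-.4,180+433/6-.4,.053)
print("axle",A,B,np.linalg.norm(A-B),(A+B)/2,np.arctan2(*(B-A)[1::-1]))
q=[atz(c,215+x/7-.4,150+y/7-.4,.008) for x,y in[(348,95),(700,290),(443,598),(85,375)]]
t,r,b,l=q
print(np.array(q).round(4)); o=sum(q)/4;print("stand",o)
xd=(l+b-t-r);yd=(r+b-t-l);print(np.arctan2(xd[1],xd[0]),np.arctan2(-yd[0],yd[1]),np.linalg.norm(xd)/2,np.linalg.norm(yd)/2)
th=(np.arctan2(xd[1],xd[0])+np.arctan2(-yd[0],yd[1]))/2
Rz=R.from_euler('z',th).as_matrix()
o[2]=0
o_,dr=ray(c,215+404/7-.4,150+285/7-.4)
for k in np.arange(1.5,2.01,.05):
    p=o+Rz@np.array([.06-.105*np.cos(k),.08,.0815+.105*np.sin(k)]);print(k.round(2),p.round(4),proj(c,p).round(1),end=';')
print(215+404/7-.4,150+285/7-.4)
# wheel top cloud points
P=cloud(c,np.load("pics/scene0.npy"));m=P[190:250,360:415].reshape(-1,3);m=m[m[:,2]>.07]
print(len(m),m.mean(0),m.min(0),m.max(0))
s=ctrl.get_state();print(R.from_quat(s["tool_rot"]).as_matrix().round(3))
E
```

```text
axle [0.45463638 0.12603885 0.053     ] [0.49310539 0.29714781 0.053     ] 0.17537999224229647 [0.47387088 0.21159333 0.053     ] 1.3496515801961784
[[ 0.4818 -0.2539  0.008 ]
 [ 0.4699 -0.0563  0.008 ]
 [ 0.6576 -0.0464  0.008 ]
 [ 0.6677 -0.2432  0.008 ]]
stand [ 0.56926805 -0.14996698  0.008     ]
0.055219166618171577 0.055860019599079665 0.18705099496908337 0.19747785881072805
1.5 [ 0.6173 -0.0672  0.1862] [[275.8 187.6]];1.55 [ 0.6226 -0.0669  0.1865] [[274.6 188.9]];1.6 [ 0.6278 -0.0666  0.1865] [[273.4 190.2]];1.65 [ 0.633  -0.0663  0.1862] [[272.2 191.7]];1.7 [ 0.6382 -0.066   0.1856] [[271.  193.2]];1.75 [ 0.6434 -0.0657  0.1848] [[269.8 194.7]];1.8 [ 0.6486 -0.0654  0.1838] [[268.6 196.3]];1.85 [ 0.6536 -0.0652  0.1824] [[267.5 197.9]];1.9 [ 0.6586 -0.0649  0.1809] [[266.4 199.6]];1.95 [ 0.6635 -0.0646  0.179 ] [[265.3 201.3]];2.0 [ 0.6684 -0.0643  0.177 ] [[264.2 203. ]];272.31428571428575 190.31428571428572
376 [0.5013011  0.21729855 0.12047643] [0.43412034 0.18500841 0.07009072] [1.06532471 0.43068005 1.13015177]
[[-0.97   0.241 -0.   ]
 [ 0.241  0.97  -0.001]
 [ 0.    -0.002 -1.   ]]
```

Request:
send_rows:
  targets:
    - {"travel":[-1,-0.69,-0.1],"rotation":[0,0,-0.26],"fingers":0.75}
    - {"travel":[-1,-0.69,-0.1],"rotation":[0,0,0],"fingers":0.75}
    - {"travel":[-1,-0.69,-0.1],"rotation":[0,0,0],"fingers":0.75}
    - {"travel":[-1,-0.69,-0.1],"rotation":[0,0,0],"fingers":0.75}
    - {"travel":[-1,-0.69,-0.1],"rotation":[0,0,0],"fingers":0.75}

```text
clock: 0.65
ee_pos: [0.3097, 0.4014, 0.2511]
tool_rot: [0.11, 0.994, -0.0, -0.0]
wrist_force: [0.2, 0.3, 0.3]
finger_gap: 0.0639
```

Request:
send_rows:
  targets:
    - {"travel":[-1,-0.69,0],"rotation":[0,0,0],"fingers":0.75}
    - {"travel":[-1,-0.69,0],"rotation":[0,0,0],"fingers":0.75}
    - {"travel":[-1,-0.69,0],"rotation":[0,0,0],"fingers":0.75}
    - {"travel":[-1,-0.69,0],"rotation":[0,0,0],"fingers":0.75}
    - {"travel":[-1,-0.69,0],"rotation":[0,0,0],"fingers":0.75}

```text
clock: 1.15
ee_pos: [0.4747, 0.2228, 0.2511]
tool_rot: [0.11, 0.994, 0.0, -0.0]
wrist_force: [0.3, 0.9, 0.8]
finger_gap: 0.0638
```

Request:
send_rows:
  targets:
    - {"travel":[0,0,0],"rotation":[0,0,0],"fingers":0.75}
    - {"travel":[0,0,0],"rotation":[0,0,0],"fingers":0.75}
    - {"travel":[0,0,0],"rotation":[0,0,0],"fingers":0.75}

```text
clock: 1.45
ee_pos: [0.4731, 0.2253, 0.2512]
tool_rot: [0.11, 0.994, 0.0, -0.0]
wrist_force: [0.6, 0.2, -0.6]
finger_gap: 0.064
```

```bash
cat >> h.py <<'E'
def to_tool(dw,s=None):
    s=s or ctrl.get_state();return R.from_quat(s["tool_rot"]).inv().apply(dw)/.04
E
python3 - <<'E'
from h import *
s=ctrl.get_state();p,d=cams.read_camera("wrist");p=p[:,:,::-1];cv2.imwrite("pics/w1.png",p);np.save("pics/w1.npy",d)
import pickle;pickle.dump(s,open("pics/w1.pkl","wb"))
print(s["ee_pos"],s["tool_rot"],s["clock"],R.from_quat(s["tool_rot"]).as_matrix().round(4))
E
```

```text
[0.47314382 0.22526429 0.25117525] [ 1.09918638e-01  9.93940523e-01  1.39771932e-04 -3.31789341e-04] 1.45 [[-9.758e-01  2.185e-01 -6.000e-04]
 [ 2.185e-01  9.758e-01  4.000e-04]
 [ 7.000e-04  2.000e-04 -1.000e+00]]
```

View pics/w1.png

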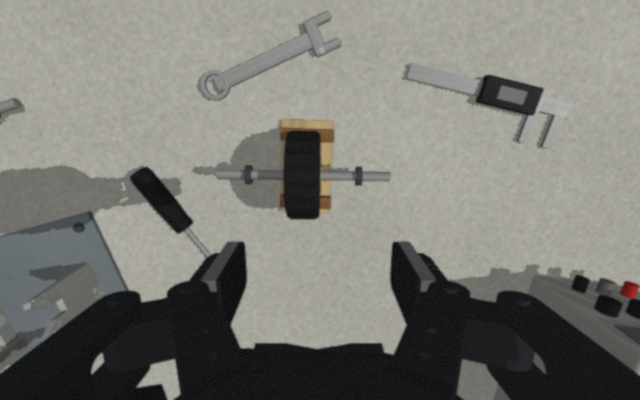

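The black wheel is at (303,175), with its axle ends at (216,174.5) and (391,176).

```bash
python3 - <<'E'
from h import *
import pickle
s=pickle.load(open("pics/w1.pkl","rb"));c=cam("wrist",s);img=cv2.imread("pics/w1.png")
crop("pics/c3.png",img,200,110,410,230,3.8)
A=atz(c,216,174.5,.052);B=atz(c,391,176,.052);m=(A+B)/2
print(A,B,np.linalg.norm(A-B),m,np.arctan2(*(B-A)[1::-1]))
d=np.load("pics/w1.npy");P=cloud(c,d)
Q=P[125:222,284:322].reshape(-1,3);Q=Q[Q[:,2]>.075];print("tyre top",Q.mean(0),Q[:,2].max())
y=np.array([.2185,.9758]);x=np.array([-.9758,.2185])
print(np.percentile(Q[:,:2]@y,[1,99]).mean(),np.percentile(Q[:,:2]@x,[1,99]).mean(), m[:2]@y,m[:2]@x)
t=np.array([m[0],m[1],.066]);print("tool units",to_tool(t-s["ee_pos"],s))
E
```

```text
[0.44971551 0.12264002 0.052     ] [0.49100593 0.29950931 0.052     ] 0.18162501210477183 [0.47036072 0.21107467 0.052     ] 1.3414522365362287
tyre top [0.46595398 0.21251379 0.09158141] 0.3946053243547611
0.3090843013394944 -0.41221529839393944 0.3087404786319861 -0.4128581788920562
tool units [-0.01281205 -0.36232019  4.62929942]
```

View pics/c3.png

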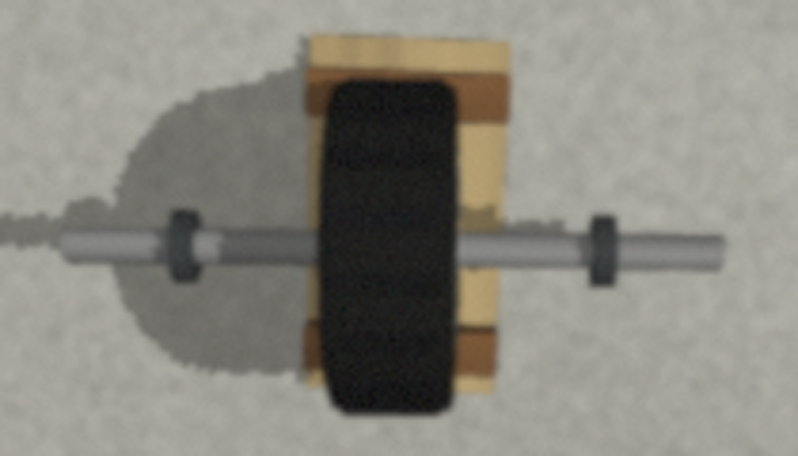

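Request:
send_rows:
  targets:
    - {"travel":[0,-0.36,0.9],"rotation":[0,0,0.1],"fingers":0.75}
    - {"travel":[0,0,1],"rotation":[0,0,0],"fingers":0.75}
    - {"travel":[0,0,1],"rotation":[0,0,0],"fingers":0.75}
    - {"travel":[0,0,0.9],"rotation":[0,0,0],"fingers":0.75}
    - {"travel":[0,0,0.4],"rotation":[0,0,0],"fingers":0.75}

```text
clock: 2.0
ee_pos: [0.4679, 0.2111, 0.0794]
tool_rot: [0.113, 0.994, -0.001, -0.002]
wrist_force: [-1.0, -0.6, -0.5]
finger_gap: 0.0639
```

Request:
send_rows:
  targets:
    - {"travel":[0,0,0.42],"rotation":[0,0,0],"fingers":0.75}
    - {"travel":[0,0,0],"rotation":[0,0,0],"fingers":0.75}
    - {"travel":[0,0,0],"rotation":[0,0,0],"fingers":0.75}
    - {"travel":[0,0,0],"rotation":[0,0,0],"fingers":0.6}

```text
clock: 2.4
ee_pos: [0.4714, 0.2112, 0.0686]
tool_rot: [0.114, 0.993, 0.001, 0.001]
wrist_force: [0.1, 0.5, 1.4]
finger_gap: 0.0519
```

```bash
python3 - <<'E'
from h import *
s=ctrl.get_state();print(s["ee_pos"],s["wrist_force"],s["finger_gap"])
p,d=cams.read_camera("wrist");cv2.imwrite("pics/w2.png",p[:,:,::-1])
E
```

```text
[0.47140758 0.21121417 0.06858064] [0.1336952  0.51120206 1.38090293] 0.05192098355372989
```

View pics/w2.png

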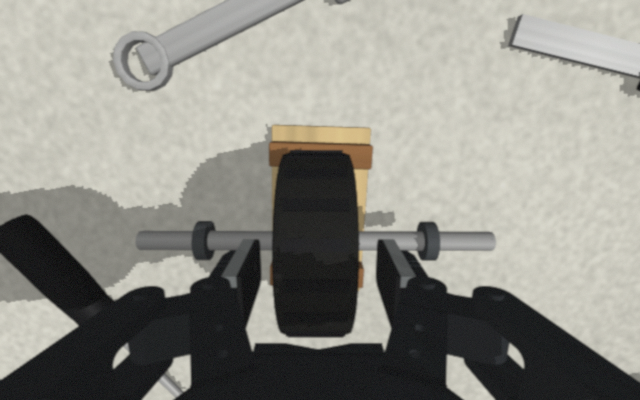

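The fingers straddle the tyre, pads at columns 250 and 390 and tyre centre at 316. I'll close the grip.

Request:
send_rows:
  targets:
    - {"travel":[0,0,0.11],"rotation":[0,0,0],"fingers":0.5}
    - {"travel":[0,0,0],"rotation":[0,0,0],"fingers":0.3}
    - {"travel":[0,0,0],"rotation":[0,0,0],"fingers":0.2}
    - {"travel":[0,0,0],"rotation":[0,0,0],"fingers":0.2}
    - {"travel":[0,0,0],"rotation":[0,0,0],"fingers":0.2}
  force: 50

```text
clock: 2.95
ee_pos: [0.4708, 0.2105, 0.0623]
tool_rot: [0.115, 0.993, 0.0, 0.0]
wrist_force: [-0.3, -0.2, 2.1]
finger_gap: 0.0335
```

Request:
send_rows:
  targets:
    - {"travel":[0,0,-0.2],"rotation":[0,0,0],"fingers":0.2}
    - {"travel":[0,0,-0.4],"rotation":[0,0,0],"fingers":0.2}
    - {"travel":[0,0,-0.6],"rotation":[0,0,0],"fingers":0.2}
    - {"travel":[0,0,-0.8],"rotation":[0,0,0],"fingers":0.2}
    - {"travel":[0,0,-0.8],"rotation":[0,0,0],"fingers":0.2}

```text
clock: 3.45
ee_pos: [0.4701, 0.2103, 0.1756]
tool_rot: [0.115, 0.993, -0.0, -0.0]
wrist_force: [0.7, -0.9, -3.8]
finger_gap: 0.0333
```

Request:
send_rows:
  targets:
    - {"travel":[0,0,-0.8],"rotation":[0,0,0],"fingers":0.2}
    - {"travel":[0,0,-0.8],"rotation":[0,0,0],"fingers":0.2}
    - {"travel":[0,0,0],"rotation":[0,0,0],"fingers":0.2}
    - {"travel":[0,0,0],"rotation":[0,0,0],"fingers":0.2}

```text
clock: 3.85
ee_pos: [0.4708, 0.2105, 0.2386]
tool_rot: [0.115, 0.993, 0.0, 0.001]
wrist_force: [-0.5, -0.6, -3.6]
finger_gap: 0.0337
```

```bash
python3 - <<'E'
from h import *
s=ctrl.get_state();print(s["ee_pos"],s["wrist_force"],s["moment"],s["finger_gap"],s["clock"])
p,d=cams.read_camera("wrist");cv2.imwrite("pics/w3.png",p[:,:,::-1]);np.save("pics/w3.npy",d)
import pickle;pickle.dump(s,open("pics/w3.pkl","wb"))
E
```

```text
[0.47075236 0.21050285 0.23860945] [-0.52706992 -0.64790509 -3.62401066] [-0.03261279  0.00631538  0.03066174] 0.03371074790601092 3.85
```

View pics/w3.png

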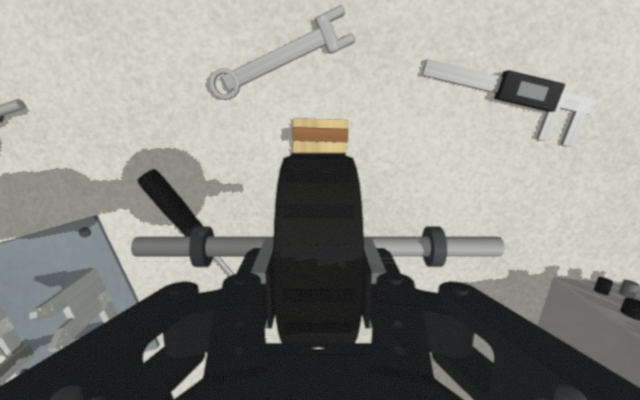

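The wheel hangs level in the grip, with axle ends at (132,247) and (503,247). I carry it up towards the stand and look at the slots on the way.

Request:
send_rows:
  targets:
    - {"travel":[0,0,-0.4],"rotation":[0,0,-0.82],"fingers":0.2}
    - {"travel":[0,0,-0.4],"rotation":[0,0,-0.82],"fingers":0.2}
    - {"travel":[0,0,-0.4],"rotation":[0,0,-0.82],"fingers":0.2}
    - {"travel":[0,0,-0.4],"rotation":[0,0,-0.82],"fingers":0.2}

```text
clock: 4.3
ee_pos: [0.47, 0.2103, 0.2998]
tool_rot: [-0.03, 1.0, -0.001, -0.002]
wrist_force: [0.3, -0.2, -4.4]
finger_gap: 0.0335
```

Request:
send_rows:
  targets:
    - {"travel":[-0.6,-0.83,0],"rotation":[0,0,0],"fingers":0.2}
    - {"travel":[-0.6,-0.83,0],"rotation":[0,0,0],"fingers":0.2}
    - {"travel":[-0.6,-0.83,0],"rotation":[0,0,0],"fingers":0.2}
    - {"travel":[-0.6,-0.83,0],"rotation":[0,0,0],"fingers":0.2}
    - {"travel":[-0.6,-0.83,0],"rotation":[0,0,0],"fingers":0.2}

```text
clock: 4.8
ee_pos: [0.6001, 0.0501, 0.299]
tool_rot: [-0.028, 1.0, 0.0, -0.002]
wrist_force: [0.7, 0.5, -3.6]
finger_gap: 0.0334
```

Request:
send_rows:
  targets:
    - {"travel":[0,0,0],"rotation":[0,0,0],"fingers":0.2}
    - {"travel":[0,0,0],"rotation":[0,0,0],"fingers":0.2}
    - {"travel":[0,0,0],"rotation":[0,0,0],"fingers":0.2}
    - {"travel":[0,0,0],"rotation":[0,0,0],"fingers":0.2}

```text
clock: 5.2
ee_pos: [0.5992, 0.0526, 0.3019]
tool_rot: [-0.029, 1.0, 0.0, -0.0]
wrist_force: [-0.8, 0.7, -4.5]
finger_gap: 0.0332
```

```bash
python3 - <<'E'
from h import *
s=ctrl.get_state();print(s["ee_pos"],s["tool_rot"],s["wrist_force"],s["moment"],s["finger_gap"],s["clock"])
p,d=cams.read_camera("wrist");cv2.imwrite("pics/w4.png",p[:,:,::-1]);np.save("pics/w4.npy",d)
import pickle;pickle.dump(s,open("pics/w4.pkl","wb"))
E
```

```text
[0.59915623 0.0525692  0.30187104] [-2.89541959e-02  9.99580700e-01  1.16720928e-04 -2.54314193e-04] [-0.75031456  0.74218773 -4.46479623] [-0.00498377  0.00869344 -0.00024925] 0.03321675753092934 5.2
```

View pics/w4.png

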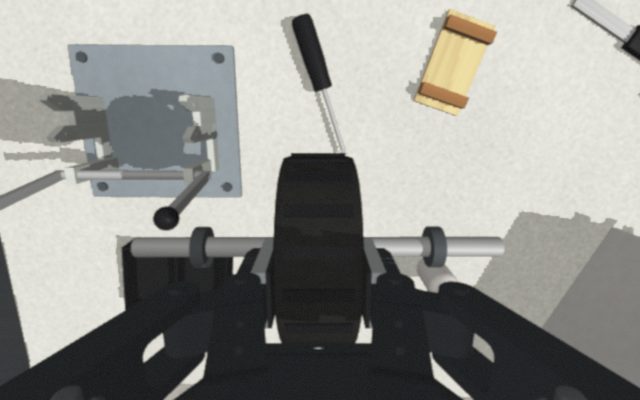

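The stand base corners are at (68,45), (234,45), (241,196) and about (93,196), and the knob is at (166,217). Next comes a crop of the slots.

```bash
python3 - <<'E'
from h import *
import pickle
s=pickle.load(open("pics/w4.pkl","rb"));c=cam("wrist",s);img=cv2.imread("pics/w4.png")
# overlay model predictions
def draw(o,th,col,im):
    Rz=R.from_euler('z',th).as_matrix();w=lambda *p:np.array(o)+Rz@np.array(p)
    for p in [(-.095,-.1,.008),(-.095,.1,.008),(.095,.1,.008),(.095,-.1,.008)]+[(sx*.018,y,.1) for sx in(-1,1) for y in(-.065,-.073,.065,.073)]+[(sx*.0075,y,.065) for sx in(-1,1) for y in(-.065,-.073,.065,.073)]+[(.06-.105*np.cos(1.62),.08,.0815+.105*np.sin(1.62))]:
        u,v=proj(c,w(*p))[0];cv2.circle(im,(int((u-50+.5)*4),int((v-30+.5)*4)),4,col,1)
q=[atz(c,u,v,.008) for u,v in[(68,45),(234,45),(241,196)]]
o=(q[0]+q[2])/2;xd=q[2]-q[1];yd=q[1]-q[0]
print("stand",o,np.arctan2(xd[1],xd[0]),np.arctan2(-yd[0],yd[1]),np.linalg.norm(xd),np.linalg.norm(yd))
im=cv2.resize(img[30:230,50:250],None,fx=4,fy=4,interpolation=cv2.INTER_CUBIC)[:600]
cv2.imwrite("pics/c4a.png",im)
draw((.5693,-.150,0),.0555,(0,0,255),im)
o[2]=0;draw(o,.0555,(0,255,0),im)
cv2.imwrite("pics/c4.png",im)
E
```

```text
stand [ 0.56433368 -0.1510699   0.008     ] 0.04356968745903028 0.05772740535992505 0.18760504526721922 0.19959441644080153
```

View pics/c4.png

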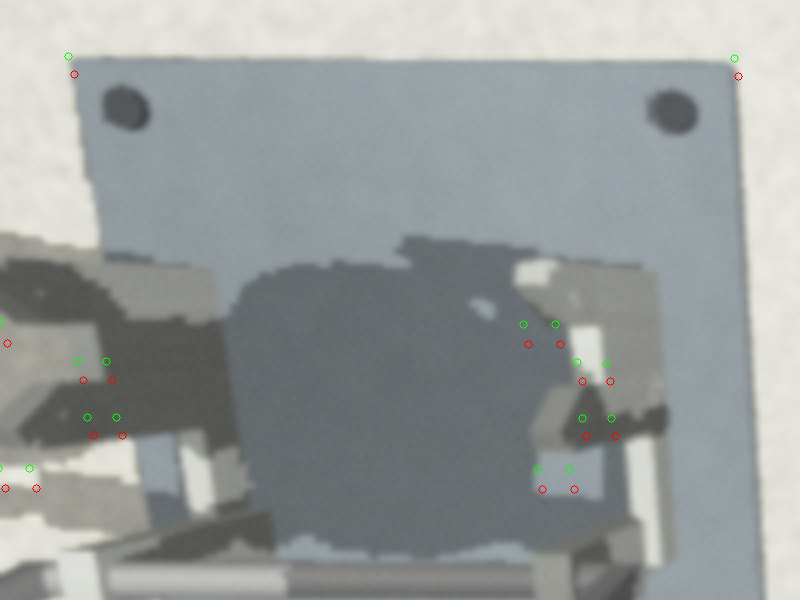

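View pics/c4a.png

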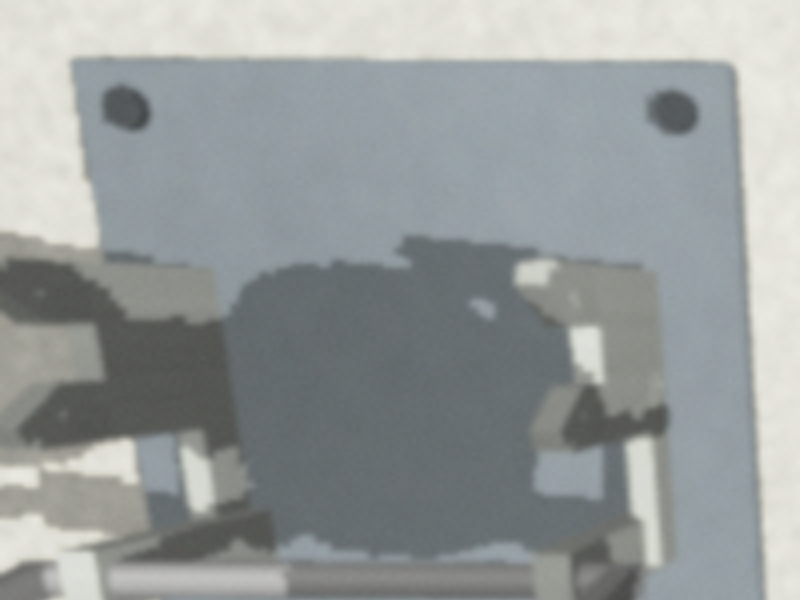

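```bash
python3 - <<'E'
from h import *
import pickle
s=pickle.load(open("pics/w4.pkl","rb"))
th=.0555;Rz=R.from_euler('z',th).as_matrix()
for n,c,d in(("w",cam("wrist",s),np.load("pics/w4.npy")),("s",cam("scene"),np.load("pics/scene0.npy")),("side",cam("side"),np.load("pics/side0.npy"))):
    P=cloud(c,d).reshape(-1,3)[(d>0).ravel()];L=(P-[.5643,-.151,0])@Rz
    m=(abs(L[:,0])<.13)&(abs(L[:,1])<.12)
    L=L[m]
    b=L[(L[:,2]>.003)&(L[:,2]<.015)];print(n,"base pct x",np.percentile(b[:,0],[.3,99.7]).round(4),"y",np.percentile(b[:,1],[.3,99.7]).round(4))
    for lo,hi in((.095,.105),(.085,.094),(.06,.07)):
        t=L[(L[:,2]>lo)&(L[:,2]<hi)&(abs(L[:,1])<.077)]
        for sg in(1,-1):
            u=t[(t[:,1]*sg>0.05)];h=np.histogram(u[:,0],np.arange(-.06,.09,.004))
            print(lo,sg,len(u),u[:,1].mean().round(4) if len(u) else 0,[(round(float(x)*1000),int(k)) for k,x in zip(*h) if k])
E
```

```text
w base pct x [-0.0948  0.0941] y [-0.0988  0.0996]
0.095 1 171 0.0691 [(-36, 1), (-32, 47), (-28, 35), (-24, 2), (4, 29), (8, 36), (12, 18), (44, 1), (48, 2)]
0.095 -1 228 -0.0702 [(-36, 10), (-32, 44), (-28, 46), (4, 31), (8, 44), (12, 9), (44, 2), (48, 19), (52, 18), (56, 5)]
0.085 1 408 0.0657 [(-36, 10), (-32, 13), (-28, 14), (-24, 33), (-20, 17), (-4, 7), (0, 35), (4, 17), (8, 11), (12, 14), (40, 33), (44, 61), (48, 75), (52, 50), (56, 18)]
0.085 -1 596 -0.0652 [(-36, 16), (-32, 28), (-28, 31), (-24, 44), (-20, 9), (-4, 5), (0, 49), (4, 28), (8, 25), (12, 19), (40, 47), (44, 72), (48, 99), (52, 83), (56, 41)]
0.06 1 259 0.07 [(-36, 5), (-32, 11), (-28, 10), (-24, 12), (-20, 19), (-16, 35), (-12, 29), (-8, 36), (-4, 24), (0, 11), (4, 15), (8, 12), (12, 6), (40, 21), (44, 11), (48, 2)]
0.06 -1 398 -0.0659 [(-36, 8), (-32, 28), (-28, 27), (-24, 26), (-20, 30), (-16, 41), (-12, 45), (-8, 42), (-4, 27), (0, 23), (4, 23), (8, 20), (12, 13), (40, 25), (44, 19), (56, 1)]
s base pct x [-0.1254  0.1269] y [-0.116   0.1163]
0.095 1 16 0.0682 [(-28, 3), (-24, 4), (-20, 1), (8, 3), (12, 3), 
[... 898 characters left out ...]
1), (-32, 3), (-28, 2), (4, 3), (8, 3), (12, 1)]
0.085 1 50 0.0637 [(-36, 3), (-32, 5), (-28, 3), (-24, 2), (-4, 1), (0, 3), (4, 3), (8, 3), (12, 2), (40, 2), (44, 5), (48, 7), (52, 6), (56, 3), (60, 2)]
0.085 -1 42 -0.071 [(-36, 2), (-32, 4), (-28, 4), (-24, 2), (0, 5), (4, 4), (8, 2), (12, 3), (40, 4), (44, 3), (48, 3), (52, 4), (56, 2)]
0.06 1 48 0.062 [(-36, 3), (-32, 4), (-28, 3), (-24, 1), (-20, 4), (-12, 3), (-8, 3), (-4, 3), (0, 5), (4, 3), (8, 1), (12, 3), (40, 7), (48, 2), (52, 2), (56, 1)]
0.06 -1 59 -0.0726 [(-36, 4), (-32, 3), (-28, 3), (-24, 2), (-20, 3), (-16, 2), (-12, 2), (-8, 3), (-4, 5), (0, 1), (4, 3), (8, 4), (12, 3), (40, 8), (44, 5), (48, 3), (52, 2), (56, 2), (60, 1)]
```

```bash
python3 - <<'E'
from h import *
import pickle
s=pickle.load(open("pics/w4.pkl","rb"));c=cam("wrist",s);th=.0555;Rz=R.from_euler('z',th).as_matrix()
z=s["ee_pos"][2]-.0113
A=atz(c,132,247,z);B=atz(c,503,247,z);print(A,B,np.linalg.norm(A-B),np.arctan2(-(B-A)[0],(B-A)[1]))
Rt=R.from_quat(s["tool_rot"]);m=(A+B)/2;off=Rt.inv().apply(m-s["ee_pos"]);print("axle in tool",off)
# depth of axle
P=cloud(c,np.load("pics/w4.npy"));
for u in(150,170,470,490): 
    col=P[235:260,u]; k=col[:,2].argmax() if False else None
    print(u,Rt.inv().apply(P[247,u]-s["ee_pos"]).round(4))
o=np.array([.5643,-.151,0])+Rz@np.array([-.010,-.0005,0]);print("stand",o)
t=o+[0,0,z]-m;print("move world",t,"tool",to_tool(t,s))
E
```

```text
[ 0.60494723 -0.03881277  0.29057104] [0.594395   0.14505601 0.29057104] 0.18417133535462718 0.057327133300461075
axle in tool [-0.00055166  0.00051889  0.01129985]
150 [ 0.0015 -0.0801  0.0066]
170 [ 0.0017 -0.0702  0.006 ]
470 [0.0016 0.0737 0.0061]
490 [0.0015 0.0835 0.0065]
stand [ 0.55434313 -0.15205395  0.        ]
move world [-0.04532798 -0.20517557  0.        ] tool [ 1.42820975e+00 -5.05519443e+00 -5.37576732e-04]
```

Request:
send_rows:
  targets:
    - {"travel":[0.25,-0.84,0],"rotation":[0,0,0],"fingers":0.2}
    - {"travel":[0.25,-0.85,0],"rotation":[0,0,0],"fingers":0.2}
    - {"travel":[0.25,-0.85,0],"rotation":[0,0,0],"fingers":0.2}
    - {"travel":[0.25,-0.85,0],"rotation":[0,0,0],"fingers":0.2}
    - {"travel":[0.25,-0.85,0],"rotation":[0,0,0],"fingers":0.2}

```text
clock: 5.75
ee_pos: [0.5588, -0.1209, 0.3026]
tool_rot: [-0.029, 1.0, -0.0, 0.001]
wrist_force: [0.9, -0.1, -4.2]
finger_gap: 0.0334
```

Request:
send_rows:
  targets:
    - {"travel":[0.18,-0.82,0],"rotation":[0,0,0],"fingers":0.2}
    - {"travel":[0,0,0.4],"rotation":[0,0,0],"fingers":0.2}
    - {"travel":[0,0,0.8],"rotation":[0,0,0],"fingers":0.2}
    - {"travel":[0,0,0.8],"rotation":[0,0,0],"fingers":0.2}
    - {"travel":[0,0,0.8],"rotation":[0,0,0],"fingers":0.2}

```text
clock: 6.25
ee_pos: [0.554, -0.153, 0.1895]
tool_rot: [-0.029, 1.0, -0.0, 0.001]
wrist_force: [0.7, -0.3, -4.0]
finger_gap: 0.0334
```

Request:
send_rows:
  targets:
    - {"travel":[0,0,0.6],"rotation":[0,0,0],"fingers":0.2}
    - {"travel":[0,0,0.6],"rotation":[0,0,0],"fingers":0.2}
    - {"travel":[0,0,0],"rotation":[0,0,0],"fingers":0.2}
    - {"travel":[0,0,0],"rotation":[0,0,0],"fingers":0.2}

```text
clock: 6.65
ee_pos: [0.554, -0.1531, 0.1427]
tool_rot: [-0.029, 1.0, 0.0, -0.0]
wrist_force: [0.1, 0.7, -3.5]
finger_gap: 0.0333
```

```bash
python3 - <<'E'
from h import *
import pickle
s=ctrl.get_state();print(s["ee_pos"],s["tool_rot"],s["wrist_force"],s["moment"],s["finger_gap"],s["clock"])
pickle.dump(s,open("pics/w5.pkl","wb"))
p,d=cams.read_camera("wrist");cv2.imwrite("pics/w5.png",p[:,:,::-1]);np.save("pics/w5.npy",d)
p,d=cams.read_camera("side");cv2.imwrite("pics/side5.png",p[:,:,::-1]);crop("pics/side5c.png",p[:,:,::-1],300,170,410,280,5.4)
E
```

```text
[ 0.55396203 -0.15314321  0.14266384] [-2.86829852e-02  9.99588558e-01  6.62169174e-06 -8.07667290e-06] [ 0.08016226  0.70837415 -3.4628301 ] [0.04084202 0.00736178 0.05376114] 0.03334051579914636 6.65
```

View pics/w5.png

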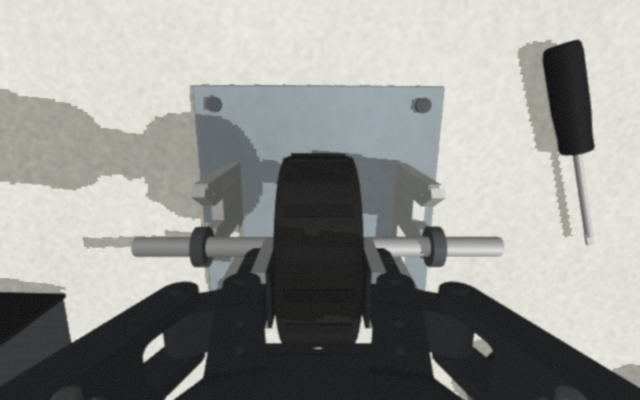

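View pics/side5c.png

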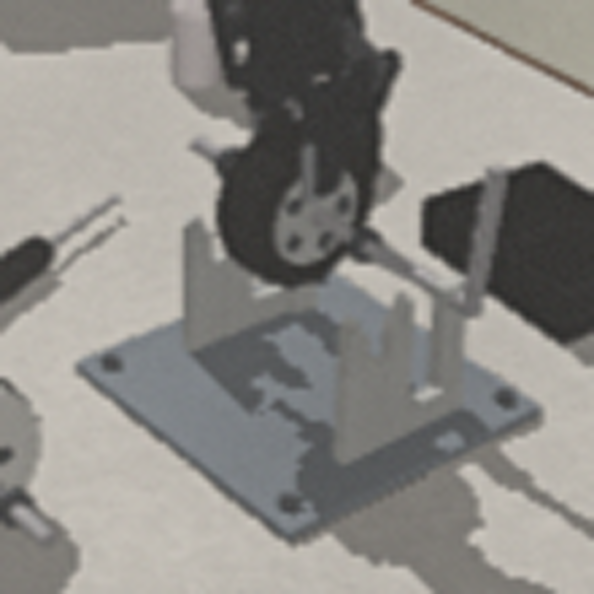

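Wheel hovers over the slots. In w5 the uprights' outer edges (193,443) and the axle ends (132,503) share the mid column of about 318. Next is a depth check along x.

```bash
python3 - <<'E'
from h import *
import pickle
s=pickle.load(open("pics/w5.pkl","rb"));c=cam("wrist",s);d=np.load("pics/w5.npy")
P=cloud(c,d);Rt=R.from_quat(s["tool_rot"]);T=Rt.inv().apply((P-s["ee_pos"]).reshape(-1,3)).reshape(P.shape)
T[d==0]=9
z=P[...,2]
for a,b in((150,260),(380,480)):
    m=(z[140:300,a:b]>.096)&(z[140:300,a:b]<.104);t=T[140:300,a:b][m];print(len(t),np.percentile(t[:,0],[2,50,98]).round(4),np.percentile(t[:,1],[2,50,98]).round(4))
    t=T[235:259,a if a<200 else 450:190 if a<200 else b].reshape(-1,3);t=t[t[:,2]<.03];print(' axle',len(t),np.percentile(t[:,0],[3,50,97]).round(4),t[:,2].min())
E
```

```text
200 [0.0148 0.0191 0.0223] [-0.072  -0.0677 -0.0639]
 axle 797 [-0.0034  0.0021  0.005 ] -0.0003513143684726161
204 [0.0142 0.0185 0.0217] [0.0656 0.0694 0.0737]
 axle 596 [-0.0039  0.0018  0.005 ] 0.0049068519778108855
```

Request:
send_rows:
  targets:
    - {"travel":[-0.05,0.02,0.3],"rotation":[0,0,0],"fingers":0.2}
    - {"travel":[0,0,0.3],"rotation":[0,0,0],"fingers":0.2}
    - {"travel":[0,0,0.1],"rotation":[0,0,0],"fingers":0.2}
    - {"travel":[0,0,0.1],"rotation":[0,0,0],"fingers":0.2}
    - {"travel":[0,0,0.1],"rotation":[0,0,0],"fingers":0.2}

```text
clock: 7.25
ee_pos: [0.5559, -0.1529, 0.1056]
tool_rot: [-0.028, 1.0, 0.0, -0.0]
wrist_force: [0.6, -0.4, -4.4]
finger_gap: 0.0337
```

Request:
send_rows:
  targets:
    - {"travel":[0,0,0.1],"rotation":[0,0,0],"fingers":0.2}
    - {"travel":[0,0,0.1],"rotation":[0,0,0],"fingers":0.2}
    - {"travel":[0,0,0.1],"rotation":[0,0,0],"fingers":0.2}
    - {"travel":[0,0,0],"rotation":[0,0,0],"fingers":0.2}
    - {"travel":[0,0,0],"rotation":[0,0,0],"fingers":0.2}

```text
clock: 7.75
ee_pos: [0.556, -0.1529, 0.094]
tool_rot: [-0.028, 1.0, 0.0, -0.0]
wrist_force: [-0.2, 0.3, -3.9]
finger_gap: 0.0337
```

Request:
send_rows:
  targets:
    - {"travel":[0,0,0.08],"rotation":[0,0,0],"fingers":0.2}
    - {"travel":[0,0,0.08],"rotation":[0,0,0],"fingers":0.2}
    - {"travel":[0,0,0.08],"rotation":[0,0,0],"fingers":0.2}
    - {"travel":[0,0,0.03],"rotation":[0,0,0],"fingers":0.2}
    - {"travel":[0,0,0],"rotation":[0,0,0],"fingers":0.2}

```text
clock: 8.25
ee_pos: [0.5558, -0.1528, 0.0828]
tool_rot: [-0.028, 1.0, 0.0, -0.0]
wrist_force: [-0.1, -0.4, -2.5]
finger_gap: 0.0331
```

Request:
send_rows:
  targets:
    - {"travel":[0,0,0.03],"rotation":[0,0,0],"fingers":0.2}
    - {"travel":[0,0,0],"rotation":[0,0,0],"fingers":0.2}
    - {"travel":[0,0,0],"rotation":[0,0,0],"fingers":0.2}

```text
clock: 8.55
ee_pos: [0.5561, -0.1529, 0.0822]
tool_rot: [-0.028, 1.0, -0.0, 0.0]
wrist_force: [0.6, 0.3, -3.9]
finger_gap: 0.033
```

Request:
send_rows:
  targets:
    - {"travel":[0,0,0.03],"rotation":[0,0,0],"fingers":0.2}
    - {"travel":[0,0,0],"rotation":[0,0,0],"fingers":0.2}
    - {"travel":[0,0,0],"rotation":[0,0,0],"fingers":0.2}

```text
clock: 8.85
ee_pos: [0.5563, -0.153, 0.0815]
tool_rot: [-0.028, 1.0, -0.0, 0.0]
wrist_force: [0.8, 0.1, -1.1]
finger_gap: 0.0328
```

Request:
send_rows:
  targets:
    - {"travel":[0,0,0.03],"rotation":[0,0,0],"fingers":0.2}
    - {"travel":[0,0,0],"rotation":[0,0,0],"fingers":0.2}
    - {"travel":[0,0,0],"rotation":[0,0,0],"fingers":0.2}

```text
clock: 9.15
ee_pos: [0.5564, -0.153, 0.0812]
tool_rot: [-0.028, 1.0, -0.0, 0.001]
wrist_force: [-1.7, -0.2, 5.8]
finger_gap: 0.0334
```

Contact came at TCP z = 0.081 as predicted for a seated axle, with the force reversing to +5.8 N. I'll look before releasing.

```bash
python3 - <<'E'
from h import *
p,d=cams.read_camera("wrist");p=p[:,:,::-1];cv2.imwrite("pics/w6.png",p)
p,d=cams.read_camera("side");crop("pics/side6c.png",p[:,:,::-1],300,170,410,280,5.4)
E
```

```text
(no output)
```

View pics/w6.png

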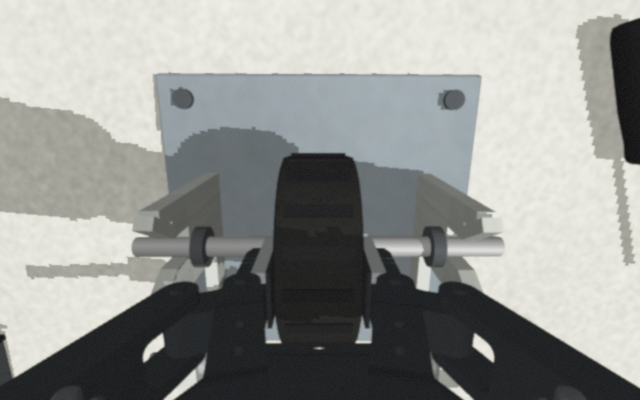

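View pics/side6c.png

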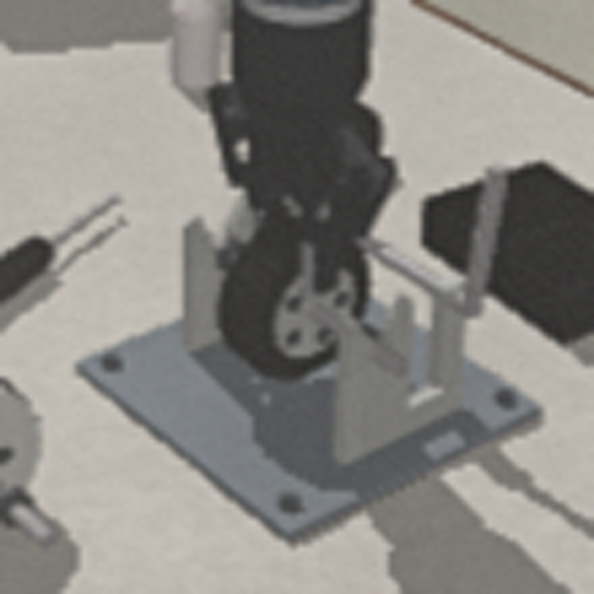

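The axle lies in both slots, with the prongs straddling it and the collars at (202,247) and (434,247) between the plates. I release slowly and rise.

Request:
send_rows:
  targets:
    - {"travel":[0,0,0],"rotation":[0,0,0],"fingers":0.5}
    - {"travel":[0,0,0],"rotation":[0,0,0],"fingers":0.65}
    - {"travel":[0,0,0],"rotation":[0,0,0],"fingers":0.75}
    - {"travel":[0,0,0],"rotation":[0,0,0],"fingers":0.75}

```text
clock: 9.65
ee_pos: [0.556, -0.1529, 0.0794]
tool_rot: [-0.028, 1.0, 0.0, -0.0]
wrist_force: [-0.1, -0.4, -0.7]
finger_gap: 0.0642
```

Request:
send_rows:
  targets:
    - {"travel":[0,0,-0.3],"rotation":[0,0,0],"fingers":0.75}
    - {"travel":[0,0,-0.6],"rotation":[0,0,0],"fingers":0.75}
    - {"travel":[0,0,-0.9],"rotation":[0,0,0],"fingers":0.75}
    - {"travel":[0,0,-1],"rotation":[0,0,0],"fingers":0.75}
    - {"travel":[0,0,-1],"rotation":[0,0,0],"fingers":0.75}

```text
clock: 10.15
ee_pos: [0.5558, -0.1528, 0.2341]
tool_rot: [-0.028, 1.0, -0.0, 0.0]
wrist_force: [0.8, 1.1, -0.2]
finger_gap: 0.0642
```

Request:
send_rows:
  targets:
    - {"travel":[-1,0,-1],"rotation":[0,0,0],"fingers":0.75}
    - {"travel":[-1,0,0],"rotation":[0,0,0],"fingers":0.75}
    - {"travel":[0,0,0],"rotation":[0,0,0],"fingers":0.75}
    - {"travel":[0,0,0],"rotation":[0,0,0],"fingers":0.75}

```text
clock: 10.55
ee_pos: [0.6317, -0.1485, 0.2659]
tool_rot: [-0.028, 1.0, 0.0, -0.001]
wrist_force: [-0.9, -0.5, 0.7]
finger_gap: 0.0641
```

```bash
python3 - <<'E'
from h import *
import pickle
s=ctrl.get_state();print(s["ee_pos"],s["tool_rot"],s["clock"],s["finger_gap"],s["qpos"].round(2))
p,d=cams.read_camera("wrist");p=p[:,:,::-1];cv2.imwrite("pics/w7.png",p);np.save("pics/w7.npy",d);pickle.dump(s,open("pics/w7.pkl","wb"))
E
```

```text
[ 0.63165483 -0.14849371  0.26590393] [-2.84766145e-02  9.99593727e-01  3.02793342e-04 -1.17126243e-03] 10.55 0.06405694294411574 [-0.28  0.24  1.   -0.    1.9  -1.91]
```

View pics/w7.png

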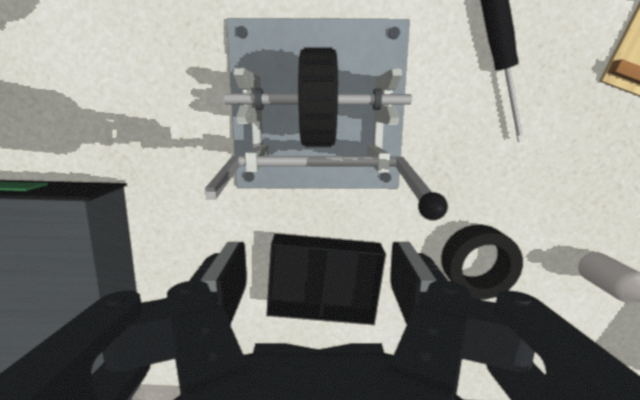

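The wheel sits in both slots, with axle ends at (225,99) and (411,99). The knob is at (432,206) on the still-open keeper. I'll measure the axle heights and the knob.

```bash
python3 - <<'E'
from h import *
import pickle
s=pickle.load(open("pics/w7.pkl","rb"));c=cam("wrist",s);d=np.load("pics/w7.npy");P=cloud(c,d)
img=cv2.imread("pics/w7.png");crop("pics/c7.png",img,210,10,460,230,3)
for u in(228,232,240,405,408,396): print(u,P[95:104,u,2].max().round(4),P[99,u].round(4))
# stand origin from seated axle
A=atz(c,225,99,.07);B=atz(c,411,99,.07);m=(A+B)/2;print(A,B,m,np.linalg.norm(A-B))
th=.0555;Rz=R.from_euler('z',th).as_matrix()
for o in(np.array([.5553,-.1525,0]),np.array([m[0],m[1],0])):
    oo,dr=ray(c,432,206);lo=(oo-o)@Rz;ld=dr@Rz;t=(.08-lo[1])/ld[1];L=lo+t*ld
    for k in np.arange(1.55,2.0,.05):
        pp=proj(c,o+Rz@np.array([.06-.105*np.cos(k),.08,.0815+.105*np.sin(k)]))[0];print(k.round(2),pp.round(1),end=' ')
    print("\nlocal",L)
kp=P[200:213,426:439].reshape(-1,3);print("knob depth",np.median(kp,0),kp[:,2].max(), ((np.median(kp,0)-o)@Rz).round(4))
E
```

```text
228 0.0756 [ 0.5612 -0.2377  0.0754]
232 0.0757 [ 0.561  -0.2339  0.0753]
240 0.0768 [ 0.5606 -0.226   0.0768]
405 0.0756 [ 0.5516 -0.0687  0.0747]
408 0.0763 [ 0.5515 -0.0662  0.0763]
396 0.0766 [ 0.5522 -0.0777  0.0765]
[ 0.5612835  -0.24200044  0.07      ] [ 0.5510511  -0.06169476  0.07      ] [ 0.5561673 -0.1518476  0.07     ] 0.18059578728199624
1.55 [435.1 181.1] 1.6 [434.4 188.7] 1.65 [433.6 196. ] 1.7 [432.6 203.1] 1.75 [431.6 209.9] 1.8 [430.5 216.5] 1.85 [429.2 222.7] 1.9 [428.  228.6] 1.95 [426.6 234.1] 
local [0.07581998 0.08       0.18490274]
1.55 [435.9 182.4] 1.6 [435.2 190. ] 1.65 [434.3 197.3] 1.7 [433.4 204.4] 1.75 [432.3 211.2] 1.8 [431.2 217.7] 1.85 [430.  223.9] 1.9 [428.7 229.8] 1.95 [427.3 235.2] 
local [0.07540697 0.08       0.18320315]
knob depth [ 0.62385689 -0.07211559  0.19464333] 0.4094407868172238 [0.072  0.0759 0.1946]
```

View pics/c7.png

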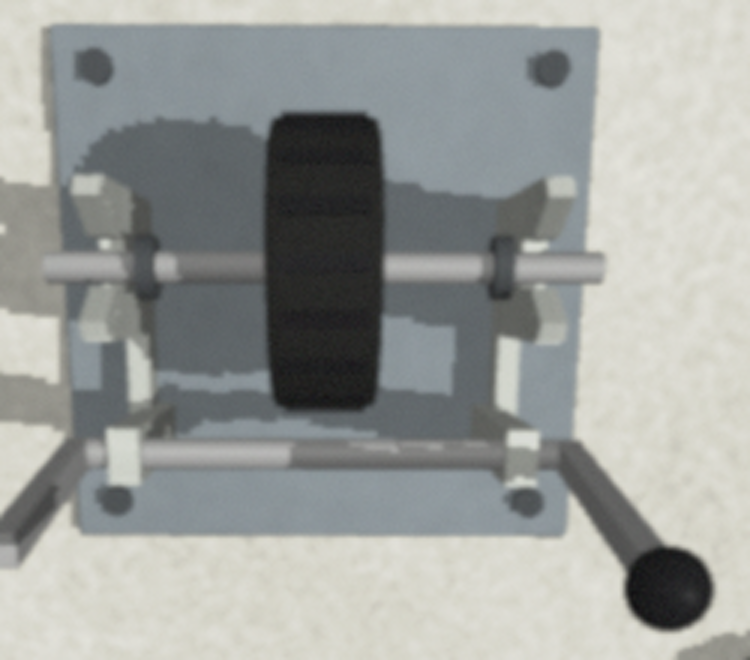

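The axle top reads 0.0755 m at both ends, so it is seated and level. The keeper is at about 1.72 rad, with the knob near (0.627, -0.068, 0.185). I move over it and pinch.

Request:
send_rows:
  targets:
    - {"travel":[0,0.7,0],"rotation":[0,0,0],"fingers":0.65}
    - {"travel":[0,0.7,0],"rotation":[0,0,0],"fingers":0.65}
    - {"travel":[0,0.62,0],"rotation":[0,0,0],"fingers":0.65}
    - {"travel":[0,0,0.4],"rotation":[0,0,0],"fingers":0.65}
    - {"travel":[0,0,0.4],"rotation":[0,0,0],"fingers":0.65}

```text
clock: 11.1
ee_pos: [0.6259, -0.0672, 0.2373]
tool_rot: [-0.029, 1.0, -0.0, 0.002]
wrist_force: [0.5, -0.8, -0.2]
finger_gap: 0.0553
```

Request:
send_rows:
  targets:
    - {"travel":[0,0,0],"rotation":[0,0,0],"fingers":0.65}
    - {"travel":[0,0,0],"rotation":[0,0,0],"fingers":0.65}

```text
clock: 11.3
ee_pos: [0.6259, -0.0682, 0.2362]
tool_rot: [-0.028, 1.0, -0.0, 0.0]
wrist_force: [-0.3, -0.6, -0.2]
finger_gap: 0.055
```

```bash
python3 - <<'E'
from h import *
import pickle
s=ctrl.get_state();print(s["ee_pos"],s["tool_rot"],s["clock"],s["finger_gap"])
p,d=cams.read_camera("wrist");p=p[:,:,::-1];cv2.imwrite("pics/w8.png",p);np.save("pics/w8.npy",d);pickle.dump(s,open("pics/w8.pkl","wb"))
c=cam("wrist",s);print(proj(c,[.6268,-.0679,.1845]))
E
```

```text
[ 0.62588327 -0.06819377  0.23615638] [-2.79482537e-02  9.99609309e-01 -1.15729667e-04  3.34160509e-04] 11.3 0.05502667849100952
[[317.2157614  221.36756867]]
```

View pics/w8.png

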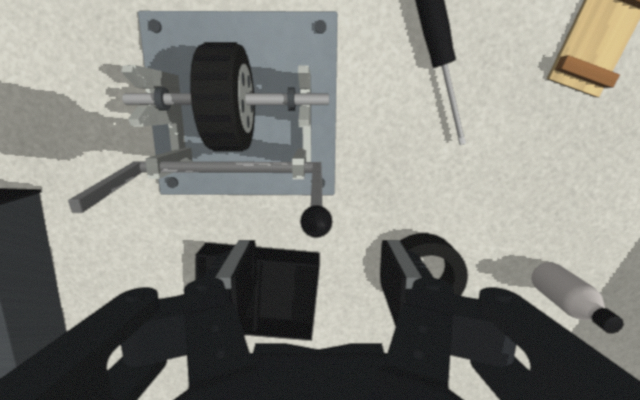

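The knob at (316,221) matches the prediction of (317,221), so I lower and pinch.

Request:
send_rows:
  targets:
    - {"travel":[0,0,0.5],"rotation":[0,0,0],"fingers":0.65}
    - {"travel":[0,0,0.5],"rotation":[0,0,0],"fingers":0.65}
    - {"travel":[0,0,0.4],"rotation":[0,0,0],"fingers":0.65}
    - {"travel":[0,0,0.32],"rotation":[0,0,0],"fingers":0.65}
    - {"travel":[0,0,0],"rotation":[0,0,0],"fingers":0.5}

```text
clock: 11.85
ee_pos: [0.6259, -0.068, 0.1642]
tool_rot: [-0.028, 1.0, 0.0, -0.002]
wrist_force: [0.1, -0.5, -0.4]
finger_gap: 0.0433
```

Request:
send_rows:
  targets:
    - {"travel":[0,0,0],"rotation":[0,0,0],"fingers":0.3}
    - {"travel":[0,0,0],"rotation":[0,0,0],"fingers":0.05}
    - {"travel":[0,0,0],"rotation":[0,0,0],"fingers":0.05}
    - {"travel":[0,0,0],"rotation":[0,0,0],"fingers":0.05}
    - {"travel":[0,0,0],"rotation":[0,0,0],"fingers":0.05}
  force: 30

```text
clock: 12.35
ee_pos: [0.6272, -0.0694, 0.1677]
tool_rot: [-0.028, 1.0, -0.001, 0.001]
wrist_force: [-0.5, -5.4, 0.1]
finger_gap: 0.0176
```

```bash
python3 - <<'E'
from h import *
s=ctrl.get_state();print(s["ee_pos"],s["wrist_force"],s["clock"],s["finger_gap"])
q0=1.72;qs=np.linspace(q0,0,21)
x=.06-.105*np.cos(qs);z=.0815+.105*np.sin(qs)
print(np.c_[qs[1:],-np.diff(x)/.04,-np.diff(z)/.04].round(2).tolist())
p,d=cams.read_camera("wrist");p=p[:,:,::-1];cv2.imwrite("pics/w9.png",p)
E
```

```text
[ 0.62716126 -0.0693918   0.16765604] [-0.47053005 -5.3512402   0.07480347] 12.35 0.017552973154527664
[[1.63, 0.22, -0.02], [1.55, 0.23, -0.0], [1.46, 0.23, 0.01], [1.38, 0.22, 0.03], [1.29, 0.22, 0.05], [1.2, 0.21, 0.07], [1.12, 0.21, 0.09], [1.03, 0.2, 0.11], [0.95, 0.19, 0.12], [0.86, 0.18, 0.14], [0.77, 0.16, 0.15], [0.69, 0.15, 0.17], [0.6, 0.14, 0.18], [0.52, 0.12, 0.19], [0.43, 0.1, 0.2], [0.34, 0.09, 0.21], [0.26, 0.07, 0.22], [0.17, 0.05, 0.22], [0.09, 0.03, 0.22], [0.0, 0.01, 0.23]]
```

View pics/w9.png

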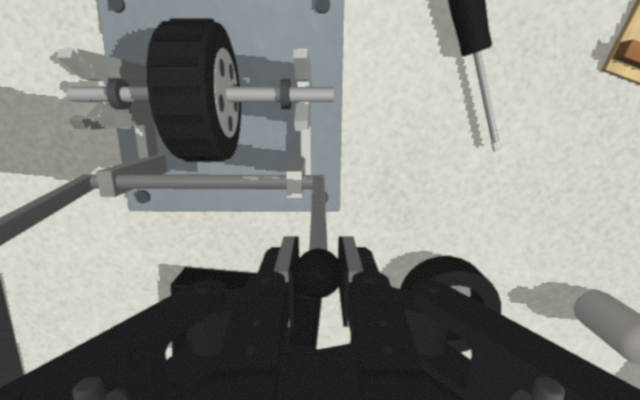

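The knob is pinched at (318,272) between the pads. I swing along the arc in small steps, watching force.

Request:
send_rows:
  targets:
    - {"travel":[0.12,-0.03,-0.01],"rotation":[0,0,0],"fingers":0.05}
    - {"travel":[0.22,0,-0.02],"rotation":[0,0,0],"fingers":0.05}
    - {"travel":[0.23,0,0],"rotation":[0,0,0],"fingers":0.05}
    - {"travel":[0.23,0,0.02],"rotation":[0,0,0],"fingers":0.05}
    - {"travel":[0.22,0,0.04],"rotation":[0,0,0],"fingers":0.05}

```text
clock: 12.9
ee_pos: [0.5852, -0.0716, 0.1655]
tool_rot: [-0.028, 1.0, -0.0, 0.0]
wrist_force: [1.6, -3.0, 1.5]
finger_gap: 0.0176
```

```bash
python3 - <<'E'
from h import *
s=ctrl.get_state()
Rz=R.from_euler('z',.0555).as_matrix();p=(s["ee_pos"]-[.5558,-.152,0])@Rz;v=p+[0,0,.017];print(p,np.arctan2(v[2]-.0815,.06-v[0]),np.hypot(v[2]-.0815,.06-v[0]),s["wrist_force"])
E
```

```text
[0.03384076 0.07859388 0.16546455] 1.3172776886785833 0.1042983529599927 [ 1.60652447 -3.01330802  1.4934146 ]
```

Request:
send_rows:
  targets:
    - {"travel":[0.22,-0.02,0.05],"rotation":[0,0,0],"fingers":0.05}
    - {"travel":[0.21,0,0.07],"rotation":[0,0,0],"fingers":0.05}
    - {"travel":[0.21,0,0.09],"rotation":[0,0,0],"fingers":0.05}
    - {"travel":[0.2,0,0.1],"rotation":[0,0,0],"fingers":0.05}
    - {"travel":[0.19,0,0.12],"rotation":[0,0,0],"fingers":0.05}

```text
clock: 13.4
ee_pos: [0.5442, -0.0739, 0.1471]
tool_rot: [-0.029, 1.0, 0.001, -0.0]
wrist_force: [3.2, 2.4, -0.9]
finger_gap: 0.0175
```

```bash
cat > k.py <<'E'
from h import *
s=ctrl.get_state()
Rz=R.from_euler('z',.0555).as_matrix();p=(s["ee_pos"]-[.5558,-.152,0])@Rz;v=p+[0,0,.017];print(p,np.arctan2(v[2]-.0815,.06-v[0]),np.hypot(v[2]-.0815,.06-v[0]),s["wrist_force"],s["clock"])
E
python3 k.py
```

```text
[-0.00723472  0.07857656  0.14707933] 0.8874666058491028 0.10648874174879767 [ 3.19342726  2.41479902 -0.90825199] 13.4
```

Request:
send_rows:
  targets:
    - {"travel":[0.17,0,0.14],"rotation":[0,0,0],"fingers":0.05}
    - {"travel":[0.17,0,0.15],"rotation":[0,0,0],"fingers":0.05}
    - {"travel":[0.15,0,0.17],"rotation":[0,0,0],"fingers":0.05}
    - {"travel":[0.14,0,0.18],"rotation":[0,0,0],"fingers":0.05}
    - {"travel":[0.12,0,0.19],"rotation":[0,0,0],"fingers":0.05}

```text
clock: 13.9
ee_pos: [0.5142, -0.0756, 0.1141]
tool_rot: [-0.028, 1.0, 0.001, -0.0]
wrist_force: [1.7, 6.3, 1.9]
finger_gap: 0.0176
```

```bash
python3 k.py
```

```text
[-0.0372941   0.07863665  0.11413332] 0.47172433423250676 0.10922274429950998 [1.6913955  6.28934062 1.89394442] 13.9
```

Request:
send_rows:
  targets:
    - {"travel":[0.07,0.03,0.2],"rotation":[0,0,0],"fingers":0.05}
    - {"travel":[0.06,0,0.21],"rotation":[0,0,0],"fingers":0.05}
    - {"travel":[0.04,0,0.21],"rotation":[0,0,0],"fingers":0.05}
    - {"travel":[0.02,0,0.2],"rotation":[0,0,0],"fingers":0.05}
    - {"travel":[0,0,0.15],"rotation":[0,0,0],"fingers":0.05}

```text
clock: 14.4
ee_pos: [0.5051, -0.0759, 0.0742]
tool_rot: [-0.028, 1.0, -0.0, -0.003]
wrist_force: [-6.3, 0.7, 1.4]
finger_gap: 0.0175
```

```bash
python3 k.py
```

```text
[-0.04640419  0.0787956   0.07424899] 0.09136715753701524 0.10684986712007288 [-6.28254136  0.66326859  1.38294637] 14.4
```

Request:
send_rows:
  targets:
    - {"travel":[-0.03,0,0.1],"rotation":[0,0,0],"fingers":0.05}
    - {"travel":[0,0,0.08],"rotation":[0,0,0],"fingers":0.05}
    - {"travel":[0,0,0],"rotation":[0,0,0],"fingers":0.05}

```text
clock: 14.7
ee_pos: [0.5055, -0.0759, 0.0661]
tool_rot: [-0.028, 1.0, -0.0, -0.004]
wrist_force: [-8.6, 1.1, 0.1]
finger_gap: 0.0178
```

```bash
python3 k.py; python3 - <<'E'
from h import *
p,d=cams.read_camera("wrist");p=p[:,:,::-1];cv2.imwrite("pics/w10.png",p)
E
```

```text
[-0.04600012  0.07879948  0.06613892] 0.015460293326188711 0.10601279281496159 [-8.56668003  1.14655639  0.09512672] 14.7
```

View pics/w10.png

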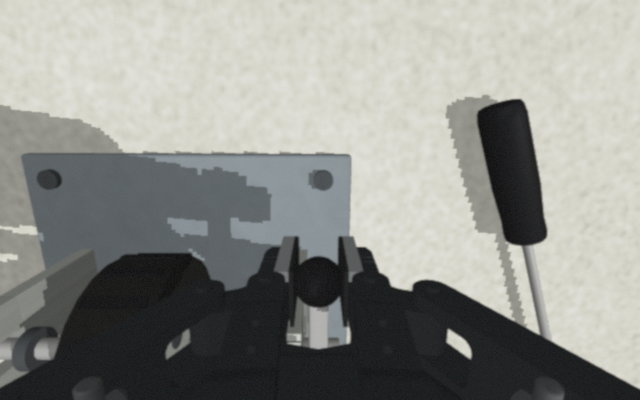

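Request:
send_rows:
  targets:
    - {"travel":[0.08,0,0.03],"rotation":[0,0,0],"fingers":0.05}
    - {"travel":[0,0,0.03],"rotation":[0,0,0],"fingers":0.05}
    - {"travel":[0,0,0],"rotation":[0,0,0],"fingers":0.05}

```text
clock: 15.05
ee_pos: [0.5055, -0.0759, 0.0661]
tool_rot: [-0.028, 1.0, -0.0, 0.0]
wrist_force: [2.6, 0.2, -1.0]
finger_gap: 0.0179
```

```bash
python3 k.py
```

```text
[-0.04600918  0.07875009  0.06606592] 0.014770498388515614 0.10602074295156359 [ 2.5656066   0.23620271 -1.04778647] 15.05
```

Request:
send_rows:
  targets:
    - {"travel":[0,0,0.05],"rotation":[0,0,0],"fingers":0.05}
    - {"travel":[0,0,0],"rotation":[0,0,0],"fingers":0.05}
    - {"travel":[0,0,0],"rotation":[0,0,0],"fingers":0.05}

```text
clock: 15.35
ee_pos: [0.5054, -0.0759, 0.0642]
tool_rot: [-0.028, 1.0, -0.0, 0.0]
wrist_force: [1.5, -0.2, -0.3]
finger_gap: 0.0176
```

```bash
python3 k.py
```

```text
[-0.0461225   0.07878165  0.06415111] -0.0032876253714008877 0.10612306937861068 [ 1.45425244 -0.2323679  -0.30843198] 15.35
```

Request:
send_rows:
  targets:
    - {"travel":[0,0,0.05],"rotation":[0,0,0],"fingers":0.05}
    - {"travel":[0,0,0],"rotation":[0,0,0],"fingers":0.05}
    - {"travel":[0,0,0],"rotation":[0,0,0],"fingers":0.05}

```text
clock: 15.65
ee_pos: [0.5053, -0.0759, 0.0621]
tool_rot: [-0.028, 1.0, -0.0, -0.0]
wrist_force: [1.7, -1.4, 0.5]
finger_gap: 0.0178
```

Request:
send_rows:
  targets:
    - {"travel":[0,0,0.05],"rotation":[0,0,0],"fingers":0.05}
    - {"travel":[0,0,0],"rotation":[0,0,0],"fingers":0.05}
    - {"travel":[0,0,0],"rotation":[0,0,0],"fingers":0.05}

```text
clock: 15.95
ee_pos: [0.5053, -0.0758, 0.0601]
tool_rot: [-0.028, 1.0, -0.0, -0.0]
wrist_force: [1.8, -3.0, -1.4]
finger_gap: 0.0178
```

```bash
python3 - <<'E'
from h import *
p,d=cams.read_camera("wrist");p=p[:,:,::-1];crop("pics/w11c.png",p,220,200,420,360,4)
p,d=cams.read_camera("side");crop("pics/side11c.png",p[:,:,::-1],300,170,420,280,5.4)
E
```

```text
(no output)
```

View pics/w11c.png

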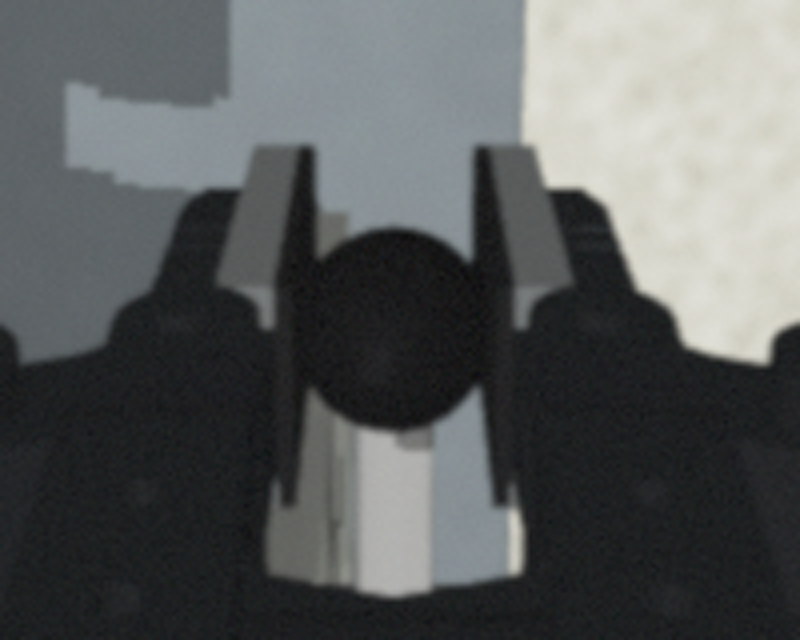

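View pics/side11c.png

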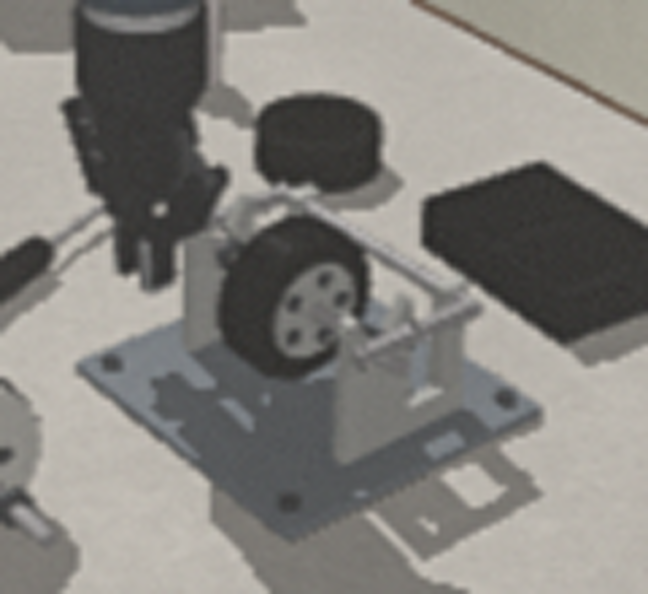

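Request:
send_rows:
  targets:
    - {"travel":[0,0,0.05],"rotation":[0,0,0],"fingers":0.05}
    - {"travel":[0,0,0],"rotation":[0,0,0],"fingers":0.05}
    - {"travel":[0,0,0],"rotation":[0,0,0],"fingers":0.05}

```text
clock: 16.35
ee_pos: [0.5054, -0.0758, 0.0589]
tool_rot: [-0.028, 1.0, -0.0, 0.0]
wrist_force: [-1.5, -2.6, 5.6]
finger_gap: 0.0178
```

Request:
send_rows:
  targets:
    - {"travel":[0,0,0.05],"rotation":[0,0,0],"fingers":0.05}
    - {"travel":[0,0,0],"rotation":[0,0,0],"fingers":0.05}
    - {"travel":[0,0,0],"rotation":[0,0,0],"fingers":0.05}

```text
clock: 16.65
ee_pos: [0.5055, -0.0759, 0.0587]
tool_rot: [-0.028, 1.0, -0.0, 0.001]
wrist_force: [-6.6, -2.0, 13.7]
finger_gap: 0.0181
```

```bash
python3 - <<'E'
from h import *
s=ctrl.get_state();c=cam("wrist",s);print(s["ee_pos"],s["joint_efforts"].round(2))
p,d=cams.read_camera("wrist");p=p[:,:,::-1];crop("pics/w12c.png",p,220,200,420,360,4)
P=cloud(c,d);k=P[275:290,312:326].reshape(-1,3);print("knob surf",np.median(k,0),k[:,2].max())
k=P[312:342,312:328];print(k[::6,8].round(4))
E
```

```text
[ 0.50550433 -0.0758556   0.05870451] [ 1.510e+00 -2.897e+01 -3.566e+01  1.000e+00 -1.780e+00 -1.000e-02]
knob surf [ 0.50131064 -0.07515975  0.09069807] 0.0929598829082989
[[ 0.4398 -0.0787  0.202 ]
 [ 0.5185 -0.0736  0.0877]
 [ 0.5215 -0.0734  0.0872]
 [ 0.5249 -0.0732  0.0863]
 [ 0.5268 -0.0731  0.0875]]
```

View pics/w12c.png

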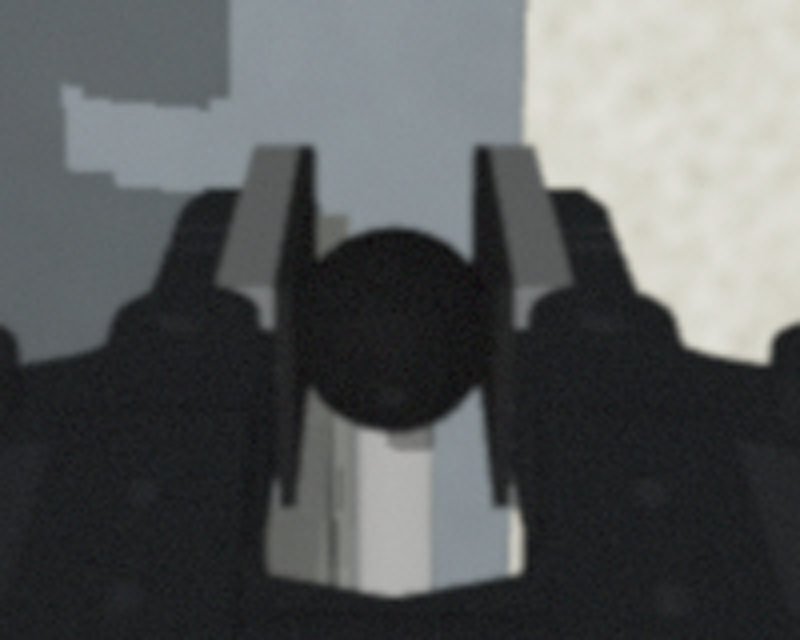

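The stop is reached: z halted at 0.0587 with 13.7 N upward, and the arm's top is at about 0.087, so it is level. I let go, rise and check.

Request:
send_rows:
  targets:
    - {"travel":[0,0,0],"rotation":[0,0,0],"fingers":0.3}
    - {"travel":[0,0,0],"rotation":[0,0,0],"fingers":0.42}
    - {"travel":[0,0,0],"rotation":[0,0,0],"fingers":0.45}
    - {"travel":[0,0,0],"rotation":[0,0,0],"fingers":0.45}

```text
clock: 17.1
ee_pos: [0.505, -0.0753, 0.0555]
tool_rot: [-0.028, 1.0, 0.0, -0.001]
wrist_force: [0.7, 0.6, 0.2]
finger_gap: 0.0387
```

Request:
send_rows:
  targets:
    - {"travel":[0,0,-0.3],"rotation":[0,0,0],"fingers":0.45}
    - {"travel":[0,0,-0.6],"rotation":[0,0,0],"fingers":0.45}
    - {"travel":[0,0,-0.9],"rotation":[0,0,0],"fingers":0.45}
    - {"travel":[0,0,-1],"rotation":[0,0,0],"fingers":0.45}
    - {"travel":[0,0,-1],"rotation":[0,0,0],"fingers":0.45}

```text
clock: 17.6
ee_pos: [0.5051, -0.0755, 0.2105]
tool_rot: [-0.028, 1.0, 0.0, 0.0]
wrist_force: [0.1, 0.1, 1.1]
finger_gap: 0.0385
```

Request:
send_rows:
  targets:
    - {"travel":[-1,0,-0.6],"rotation":[0,0,0],"fingers":0.45}
    - {"travel":[-1,0,0],"rotation":[0,0,0],"fingers":0.45}
    - {"travel":[-1,0,0],"rotation":[0,0,0],"fingers":0.45}
    - {"travel":[0,0,0],"rotation":[0,0,0],"fingers":0.45}
    - {"travel":[0,0,0],"rotation":[0,0,0],"fingers":0.45}

```text
clock: 18.1
ee_pos: [0.6254, -0.0687, 0.231]
tool_rot: [-0.028, 1.0, 0.0, -0.001]
wrist_force: [-0.7, -0.1, 0.2]
finger_gap: 0.0384
```

```bash
python3 - <<'E'
from h import *
s=ctrl.get_state();c=cam("wrist",s);print(s["ee_pos"],s["clock"])
p,d=cams.read_camera("wrist");p=p[:,:,::-1];cv2.imwrite("pics/w13.png",p);np.save("pics/w13.npy",d)
P=cloud(c,d);Rz=R.from_euler('z',.0555).as_matrix();L=((P.reshape(-1,3)-[.5555,-.152,0])@Rz)
for sg in(1,-1):
    m=(abs(L[:,1]*sg-.080)<.003)&(abs(L[:,0])<.06)&(L[:,2]>.078)&(L[:,2]<.12)
    t=L[m];
    for x in(-.04,-.03,-.015,0,.015,.03,.045):
        q=t[abs(t[:,0]-x)<.005];print(sg,x,len(q),np.median(q[:,2]).round(4) if len(q) else 0)
for sg in(1,-1):
    m=(abs(L[:,1]*sg-.03)<.008)&(abs(L[:,0])<.003)&(L[:,2]>.06);print("axle",sg,np.percentile(L[m][:,2],[50,95]) if m.any() else 0)
p,d=cams.read_camera("side");crop("pics/side13c.png",p[:,:,::-1],300,170,420,280,5.4)
E
```

```text
[ 0.6254342 -0.0686855  0.2309925] 18.1
1 -0.04 103 0.0906
1 -0.03 93 0.0874
1 -0.015 91 0.0874
1 0 84 0.0873
1 0.015 84 0.0874
1 0.03 84 0.0873
1 0.045 84 0.0873
-1 -0.04 0 0
-1 -0.03 8 0.0871
-1 -0.015 82 0.0873
-1 0 96 0.0873
-1 0.015 68 0.0874
-1 0.03 88 0.0872
-1 0.045 84 0.0872
axle 1 [0.07528739 0.07654628]
axle -1 [0.07497094 0.07613073]
```

View pics/w13.png

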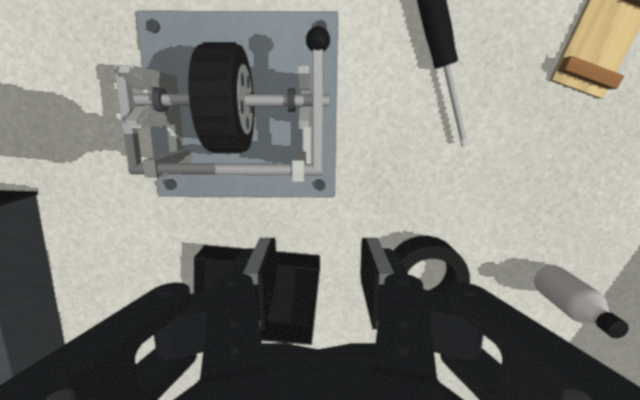

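View pics/side13c.png

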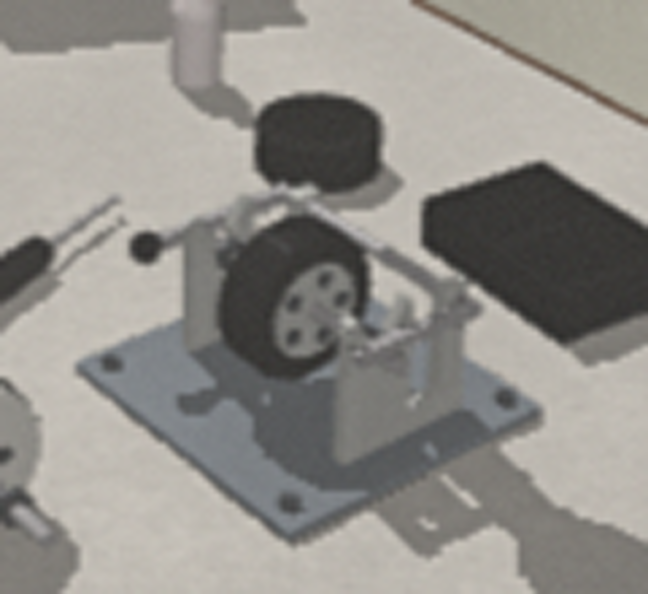

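Both keeper arms read a constant 0.0873 m along their length, so the keeper is level and shut. The knob is at (318,38), the axle is seated at 0.075, and the robot is clear. I'll hand the job in.

```bash
python3 -c "
from bench import order
print(order.job_done())"
```

```text
the job is handed in; nothing more can be done
None
```

The job is done and handed in at about 18 s on the robot's clock. The wheel is in the test stand with both axle ends fully home, and the keeper is shut over the axle and released.

- **Wheel:** I took the black-tyred wheel from the wooden rest by its tyre sides and lowered it until it touched down at the expected height, with about 6 N of contact force. The last check reads the axle top at about 0.075 m on both sides, level and at the seated height.
- **Keeper:** I pinched the ball knob, swung it along its arc and pressed to its stop (about 14 N), then opened the fingers and backed off. Both arms read an even 0.087 m along their length, so it is level and shut.
- **Other items:** I touched nothing else on the bench, and in the last wrist and side pictures the things in view are where they were. I took no full-bench picture at the end.

**Checks that disagreed:**
- The stand's base turned out to be about 10 mm off-centre from its slots, so I aimed at the slots themselves.
- The scene camera placed the stand about 3–5 mm away from where the wrist and side cameras did. I relied on the wrist camera.
- The knob slid a few millimetres in the pads during the swing, so I judged "shut" by the stop force and the arm height rather than by tool position.

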